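Pack the hold-down over a board before routing

TASK

The board has to be held down for routing, but there is a gap between it and the underside of the wooden hold-down bar. Try the plywood packers in the gap, without forcing one that is too thick, until you have the one that slides in snugly, and leave that one lying on the board, pushed in lengthwise across the bar at about the bar's middle so that it shows on both sides of it. Leave the other two packers flat on the bench and all the other things where they are.

Things in the scene. Friction and masses are not known exactly. Their poses are not given: they have to be found in the camera images.
- holddown: The hold-down: a rigid dark hardwood bar 360 mm long (along its y), 50 mm wide (x), 32 mm high, fixed to the bench on two sleeved bolts at y = +-150 mm, with black hand knobs (45 mm across, tops 104 mm above the bench). Origin on the bench plane below the bar's middle; x points across the bar, away from the robot; z up. The bar's underside is 45.5 mm above the bench.
- gap (a point): The middle of the bar's underside; axes as the hold-down's. Below it, between the bolts, a pale board 360 mm long (along x) and 200 mm wide is fixed on the bench, square to 0.25 rad, from about 210 mm on the robot's side of this point to 150 mm beyond. It is 18 to 26 mm thick, not given and different each time; like boards at the bench's sides are not part of the job.
- packer_thin_mid (a point): The thin one of three plain plywood packers, 150 x 45 x 18 mm, lying flat, about 0.1 kg; the point at its centre, half-way up, x along its length, z up. The packer that fits the gap has 1.5 mm to spare; the next size up is 2.5 mm too thick, the next size down is 5.5 mm too thin.
- packer_thin: The same packer (18 mm thick); origin at the centre of its underside, x along its length, z up.
- packer_middle_mid (a point): The middle one of three plain plywood packers, 150 x 45 x 22 mm, lying flat, about 0.1 kg; the point at its centre, half-way up, x along its length, z up. The packer that fits the gap has 1.5 mm to spare; the next size up is 2.5 mm too thick, the next size down is 5.5 mm too thin.
- packer_middle: The same packer (22 mm thick); origin at the centre of its underside, x along its length, z up.
- packer_thick_mid (a point): The thick one of three plain plywood packers, 150 x 45 x 26 mm, lying flat, about 0.1 kg; the point at its centre, half-way up, x along its length, z up. The packer that fits the gap has 1.5 mm to spare; the next size up is 2.5 mm too thick, the next size down is 5.5 mm too thin.
- packer_thick: The same packer (26 mm thick); origin at the centre of its underside, x along its length, z up.
- router_mid (a point): Not part of the job: trim router (grey motor head, round black base 90 mm across, 200 mm tall) standing upright; point on its axis 100 mm up.
- sanding_block_mid (a point): Not part of the job: cork sanding block 95 x 52 x 34 mm; its centre.
- glue_mid (a point): Not part of the job: white glue bottle, 58 mm across, 170 mm tall, standing; its centre.
- tape_mid (a point): Not part of the job: black tape measure 72 x 42 x 60 mm high; its centre.
- screwdriver_mid (a point): Not part of the job: screwdriver about 220 mm long, wooden handle; a point at mid length, x runs to the blade.
- brush_mid (a point): Not part of the job: bench brush about 230 mm long and 20 mm high; a point near mid length, x runs along it.
- mallet_mid (a point): Not part of the job: wooden mallet lying down, head 70 x 125 x 62 mm, handle 200 mm long to its own -x; centre of the head.
Mind the look-alikes: they are no part of the job. Leave any turquoise look-alike of the packer_thick alone.

How it is judged:
At the end, for the whole second after the job is handed in: One packer is flat on the board, top within 3 mm of the bar's underside, its centre within 45 mm across and 50 mm along the bar of the bar's middle, its length within 0.3 rad of square to the bar; the other two are flat on the bench; all at rest (((z of packer_thin_mid in the frame of holddown between 0.0335 and 0.0375 m and x of packer_thin_mid in the frame of holddown between -0.045 and 0.045 m and y of packer_thin_mid in the frame of holddown between -0.05 and 0.05 m and angle between the x axis of packer_thin_mid and the x axis of holddown, either way round below 0.3 rad and angle between each of packer_thin_mid, packer_middle_mid, packer_thick_mid's own z axis and vertical below 0.1 rad and height (world z) of packer_middle_mid below 0.016 m and height (world z) of packer_thick_mid below 0.018 m) or (z of packer_middle_mid in the frame of holddown between 0.0315 and 0.0355 m and x of packer_middle_mid in the frame of holddown between -0.045 and 0.045 m and y of packer_middle_mid in the frame of holddown between -0.05 and 0.05 m and angle between the x axis of packer_middle_mid and the x axis of holddown, either way round below 0.3 rad and angle between each of packer_middle_mid, packer_thin_mid, packer_thick_mid's own z axis and vertical below 0.1 rad and height (world z) of packer_thin_mid below 0.014 m and height (world z) of packer_thick_mid below 0.018 m) or (z of packer_thick_mid in the frame of holddown between 0.0295 and 0.0335 m and x of packer_thick_mid in the frame of holddown between -0.045 and 0.045 m and y of packer_thick_mid in the frame of holddown between -0.05 and 0.05 m and angle between the x axis of packer_thick_mid and the x axis of holddown, either way round below 0.3 rad and angle between each of packer_thick_mid, packer_thin_mid, packer_middle_mid's own z axis and vertical below 0.1 rad and height (world z) of packer_thin_mid below 0.014 m and height (world z) of packer_middle_mid below 0.016 m)) and linear speed of each of packer_thin, packer_middle, packer_thick below 0.02 m/s); the robot touches nothing.
It fails at once if another thing (router, sanding block, glue, tape, screwdriver, brush or mallet) is shifted by more than 30 mm or knocked over (distance of any of router_mid, sanding_block_mid, glue_mid, tape_mid, screwdriver_mid, brush_mid, mallet_mid from where it was at the start of the episode above 0.03 m).
It fails at once if a packer is forced against the hold-down with more than 60 N (contact force between any of packer_thin, packer_middle, packer_thick and holddown above 60 N).
It also fails if it takes over 72 s, if anything falls off the work surface, if the arm or the gripper's body presses on something with over 40 N, if the wrist force passes 120 N, or if a joint passes its speed limit or range.

ROBOT

A 6-joint arm with a two-finger parallel gripper is mounted at the origin on the work surface. World frame = base frame: x ahead of the robot, y to its left, z up, the work surface at z = 0. Lengths are in m, angles in rad, forces in N, time in s.
With the tool pointing down it reaches from about 0.25 to 0.85 m from the base axis. Payload 12.5 kg.
Tool frame: the origin (TCP) lies at the very end of the fingers, on their centre line; the grasp point (between the pads) lies 19 mm behind it; z points along the fingers, y is the direction in which the jaws open and shut (so a half turn about z gives the same grasp; the last joint's range is limited). The gripper opens to 93 mm and grips with 3 to 60 N. Pads are 15 mm wide; open, the fingers measure 128 mm over their backs; the gripper's body (75 mm by 188 mm) begins 65 mm behind the grasp point.
Start: joints at [-1.284, 0.351, 1.652, -0, 1.139, -0.085], TCP at [0.2, -0.512, 0.219] pointing down, gripper open.
Joint ranges: [-2.75, 2.75], [-0.79, 2.1], [0.01, 2.65], [-1.57, 4.71], [0.07, 3.14], [-2.87, 2.87]. Speed limits (rad/s): [2.22, 2.22, 2.79, 3.14, 3.14, 3.14].

INTERFACE

Orientations are given as a rotation vector (axis times angle).
In Python, from station import telemetry, viewer, ticket gives the robot as it stands.
- The arm moves only by the tool play_rows, never from a script. Its argument "plan" is a list of rows, each a list of 7 numbers: the finger opening in cm, from 0 to 9.3, then the shift along the world's x, y, z in cm, then the turn, a rotation vector about the world's x, y, z in degrees. In form: [[hand, dx, dy, dz, wx, wy, wz], ...]. A call has exactly 10 rows; each row is the pose to reach, as a shift and turn from the pose commanded when the call began; what a row does not reach only later rows make up. A row lasts 1/8 s, in which the tool goes at most 62.5 mm and 10.7 degrees, less where a joint would pass 70% of its speed; a pose out of reach is approached as far as the arm can. A call with a gripper value outside its range is refused whole. The fingers move at their own pace and stop on an object; "force" is the grip in N (left out, the last holds). Time passes only in rows, so rows that repeat a pose let the fingers close, or fill a call up. It gives the time, the measured TCP pose, the force and the opening at its end, in the units of the state.
- telemetry.state(): the state, without advancing time (a new reading comes with each control period).
- viewer.grab_frame(name): name is "scene" or "top" or "wrist"; returns a dict with "color" (400x640x3 uint8, blue, green, red), "vfov" (degrees; the focal length in pixels is half the picture's height over the tangent of half this angle, whatever the lens; pixels are square), "cx", "cy" (the principal point, pixels), "R" (3x3) and "t" (3): a world point X has camera coordinates R X + t. Camera axes: x right, y down, z forward; pixel columns grow to the right and rows downward; lengths in m; the calibration is good to about 2 mm. A picture is of the moment at which its call begins. There is no depth.
- ticket.close_job(): hands the job in, once; it reports no verdict.
The state is a dict: "time_s": time; "joint_positions": joint angles; "joint_vel": joint speeds; "effort": joint torques, N m; "position": TCP position; "ee_rot": TCP orientation; "force": force on the tool from outside, world axes, zero at the start; "wrist_torque": the same for the moment, N m; "gripper_width": opening from 0.0 (shut) to 1.0 (fully open).
Only numpy, scipy, OpenCV 4.12 (cv2) and the standard library are available. Lean on these libraries where they do the work, as an engineer would, in place of code of your own. Each camera call takes 0.05 s, during which the arm holds its last target.

## Working session

There is one attempt and no reset: what is moved stays moved. The work goes in short steps, Python scripts to look and compute and a tool call to move; the robot and the scene stay as the last step left them, time stands still between calls to the robot, and variables do not carry over. Pictures are saved under pics/ and viewed, and the job is handed in when it is done.

Besides the shell and the picture viewer there is one more tool, called after "Request:" as name([rows], argument=value, ...), one row to a line, values as JSON. play_rows: Moves the arm, as the interface text tells. Its arguments: {"type":"object","properties":{"plan":{"type":"array"},"force":{"type":"number"}},"required":["plan"]}

```bash
ls; mkdir -p pics; cat > h.py <<'E'
import numpy as np,cv2
from station import telemetry,viewer,ticket
def grab(n,f):
    d=viewer.grab_frame(n); cv2.imwrite('pics/'+f,d['color']); np.save('pics/'+f+'.npy',d,allow_pickle=True); return d
def load(f): return np.load('pics/'+f+'.npy',allow_pickle=True).item()
def ray(d,u,v):
    h=d['color'].shape[0]; fl=h/2/np.tan(np.radians(d['vfov'])/2)
    R=np.array(d['R']);t=np.array(d['t'])
    r=R.T@np.array([(u-d['cx'])/fl,(v-d['cy'])/fl,1]); return -R.T@t, r/np.linalg.norm(r)
def onz(d,u,v,z):
    c,r=ray(d,u,v); return c+r*(z-c[2])/r[2]
def tri(d1,p1,d2,p2):
    c1,r1=ray(d1,*p1);c2,r2=ray(d2,*p2)
    s=np.linalg.lstsq(np.c_[r1,-r2],c2-c1,rcond=None)[0]
    a=c1+s[0]*r1;b=c2+s[1]*r2; return (a+b)/2,np.linalg.norm(a-b)
def proj(d,X):
    h=d['color'].shape[0]; fl=h/2/np.tan(np.radians(d['vfov'])/2)
    p=np.array(d['R'])@X+np.array(d['t']); return d['cx']+fl*p[0]/p[2],d['cy']+fl*p[1]/p[2]
E
python3 - <<'E'
from h import *
for n in('scene','top','wrist'):
    d=grab(n,n+'0.png'); print(n,d['vfov'],d['cx'],d['cy'],np.round(ray(d,320,200),3))
print(telemetry.state())
E
```

```text
pics
scene 42.007142110952685 319.70618586813595 201.282390300044 [[ 1.078  1.17   1.409]
 [-0.342 -0.607 -0.717]]
top 42.53492218115985 312.73349133088993 192.19778186265938 [[ 0.346  0.025  1.524]
 [ 0.071 -0.028 -0.997]]
wrist 58.558126422042434 315.64198265024226 199.30687248578042 [[ 0.268 -0.484  0.384]
 [-0.249 -0.108 -0.963]]
{'time_s': 0.15, 'joint_positions': array([-1.28360282e+00,  3.51076201e-01,  1.65223155e+00,  1.39062969e-05,
        1.13910264e+00, -8.45780173e-02]), 'joint_vel': array([ 0.00037272, -0.00065188, -0.00256397,  0.00046587, -0.0005897 ,
       -0.00073154]), 'effort': array([ 5.99563100e-04, -4.97459543e+01, -2.85344231e+01,  6.99055265e-02,
        2.45557301e-02, -6.37432890e-05]), 'position': array([ 0.19976563, -0.51217724,  0.21826227]), 'ee_rot': array([-3.08667313e+00, -5.80460497e-01,  1.10143994e-04]), 'force': array([-0.51732377, -0.42588857, -0.0804374 ]), 'wrist_torque': array([ 0.00407647, -0.04985378, -0.00109841]), 'gripper_width': 0.9974467981027325}
```

View pics/scene0.png

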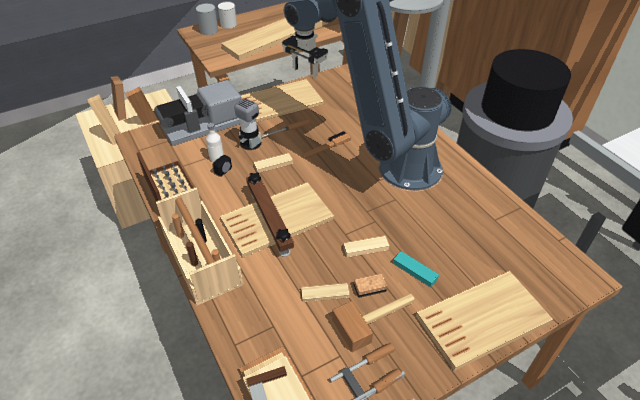

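View pics/top0.png

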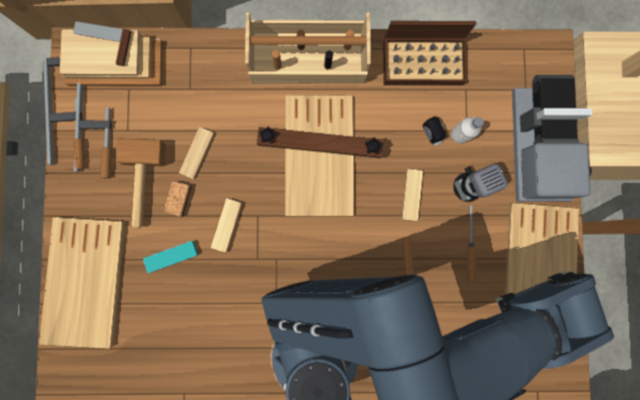

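View pics/wrist0.png

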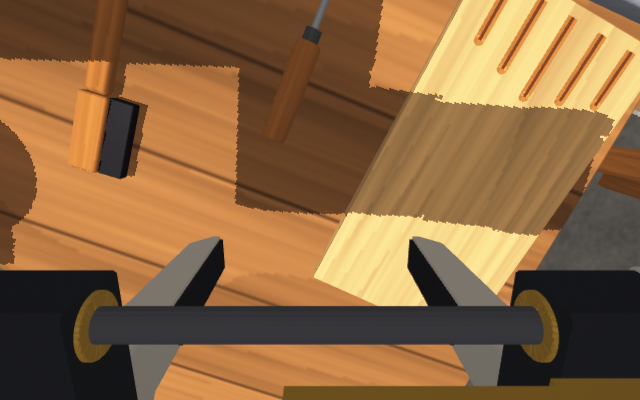

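The scene view shows three pale packers at about (325,292), (366,246) and (273,162). In the top view they are at (196,153), (227,224) and (413,194). The bar runs from (268,134) to (374,146) in the top view. The turquoise block is at (171,256).

```bash
python3 - <<'E'
from h import *
t=load('top0.png');s=load('scene0.png')
a=cv2.resize(t['color'][80:270,120:460],None,fx=2.35,fy=2.35,interpolation=cv2.INTER_CUBIC)
cv2.imwrite('pics/tz.png',a)
a=cv2.resize(s['color'][140:310,210:410],None,fx=3.5,fy=3.5,interpolation=cv2.INTER_CUBIC)
cv2.imwrite('pics/sz.png',a)
for d,n in((t,'top'),(s,'scene')):
    hsv=cv2.cvtColor(d['color'],cv2.COLOR_BGR2HSV)
    for p in [(196,153),(227,224),(413,194)] if n=='top' else [(325,292),(366,246),(273,162)]:
        print(n,p,hsv[p[1],p[0]])
    m=cv2.inRange(hsv,(15,40,165),(32,150,255))
    c,_=cv2.findContours(m,cv2.RETR_EXTERNAL,cv2.CHAIN_APPROX_NONE)
    for k in c:
        A=cv2.contourArea(k)
        if 250<A<9000:
            r=cv2.minAreaRect(k); b=cv2.boxPoints(r)
            print(n,A,np.round(r[0],1),np.round(r[1],1),np.round(b).tolist(), onz(d,*r[0],.022).round(3) )
for p in[(268,134),(374,146)]: print(onz(t,*p,.104))
E
```

```text
top (196, 153) [ 19  91 230]
top (227, 224) [ 21  85 241]
top (413, 194) [ 20  87 237]
top 8868.0 [ 79.8 283. ] [ 71.7 131.1] [[38.0, 345.0], [50.0, 214.0], [122.0, 221.0], [109.0, 352.0]] [0.215 0.674 0.022]
top 2193.0 [544.3 226.8] [68.8 45.5] [[509.0, 248.0], [511.0, 202.0], [580.0, 206.0], [578.0, 251.0]] [ 0.373 -0.676  0.022]
top 809.5 [225. 225.] [16.6 53.3] [[209.0, 248.0], [225.0, 197.0], [241.0, 202.0], [225.0, 253.0]] [0.38  0.259 0.022]
top 779.0 [412.  194.5] [16.6 52.2] [[401.0, 220.0], [406.0, 168.0], [423.0, 169.0], [417.0, 221.0]] [ 0.468 -0.288  0.022]
top 437.0 [136.1 195.4] [ 8.2 65.1] [[130.0, 228.0], [134.0, 163.0], [142.0, 163.0], [139.0, 228.0]] [0.467 0.519 0.022]
top 4289.5 [318.5 182. ] [66. 69.] [[284.0, 149.0], [353.0, 149.0], [353.0, 215.0], [284.0, 215.0]] [ 0.506 -0.013  0.022]
top 762.0 [195.  152.1] [16.2 52.5] [[177.0, 173.0], [198.0, 125.0], [213.0, 131.0], [192.0, 179.0]] [0.595 0.35  0.022]
top 2552.5 [318.5 113.5] [71. 43.] [[283.0, 135.0], [283.0, 92.0], [354.0, 92.0], [354.0, 135.0]] [ 0.711 -0.014  0.022]
top 1436.5 [307.  63.] [ 22. 120.] [[
[... 1645 characters left out ...]
0.022]
scene 2819.0 [101.7 149.8] [ 77.1 101.1] [[45.0, 179.0], [88.0, 88.0], [158.0, 121.0], [115.0, 212.0]] [ 1.056 -0.689  0.022]
scene 262.0 [256.4 109.1] [41.1 19.3] [[234.0, 106.0], [244.0, 90.0], [279.0, 112.0], [269.0, 128.0]] [ 0.388 -0.635  0.022]
scene 304.0 [157.8  97.1] [18.4 22.6] [[143.0, 94.0], [163.0, 84.0], [172.0, 100.0], [152.0, 111.0]] [ 0.744 -0.941  0.022]
scene 663.0 [302.3  90.2] [48.5 22.7] [[276.0, 86.0], [288.0, 67.0], [329.0, 94.0], [316.0, 113.0]] [ 0.14  -0.665  0.022]
scene 1369.0 [258.9  39.8] [23.7 72.9] [[221.0, 42.0], [288.0, 15.0], [297.0, 37.0], [229.0, 64.0]] [ 0.121 -1.189  0.022]
[0.6322322  0.12971899 0.104     ]
[ 0.5982742  -0.16701675  0.104     ]
```

```bash
ls pics
```

```text
scene0.png
scene0.png.npy
sz.png
top0.png
top0.png.npy
tz.png
wrist0.png
wrist0.png.npy
```

View pics/tz.png

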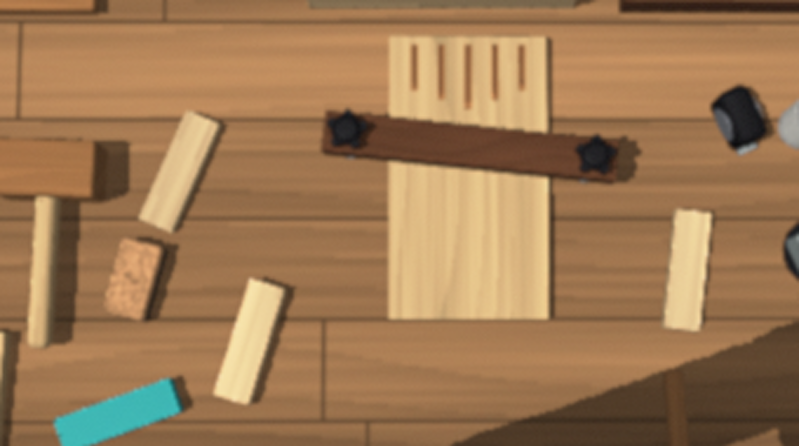

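View pics/sz.png

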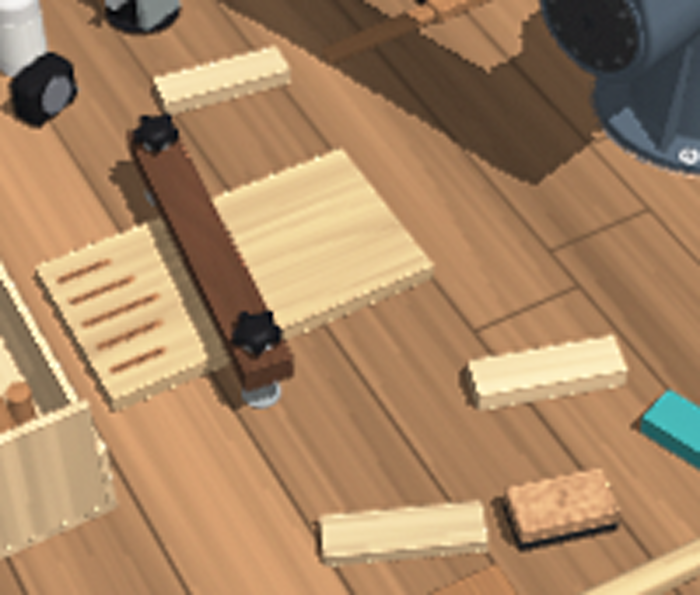

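Request:
play_rows([
  [9.3,3,4,2,0,0,-5],
  [9.3,6,8,3,0,0,-10],
  [9.3,9,12,3,0,0,-15],
  [9.3,13,16,3,0,0,-20],
  [9.3,16,20,3,0,0,-25],
  [9.3,19,24,3,0,0,-27],
  [9.3,22,28,3,0,0,-27],
  [9.3,24,31,3,0,0,-27],
  [9.3,24,31,3,0,0,-27],
  [9.3,24,31,3,0,0,-27],
])

```text
time_s: 1.4
position: [0.4395, -0.2027, 0.2485]
ee_rot: [3.138, -0.156, -0.001]
force: [-0.3, -0.0, 0.2]
gripper_width: 0.999
```

```bash
python3 - <<'E'
from h import *
d=grab('wrist','w1.png'); s=telemetry.state(); print(s['time_s'],s['position'],s['ee_rot'],s['force'],np.round(ray(d,320,200),3))
E
```

```text
1.45 [ 0.43939721 -0.20300821  0.24853438] [ 3.13763197e+00 -1.57056339e-01 -4.55507083e-04] [0.09016754 0.45408887 0.14301886] [[ 0.512 -0.209  0.414]
 [-0.271  0.015 -0.962]]
```

View pics/w1.png

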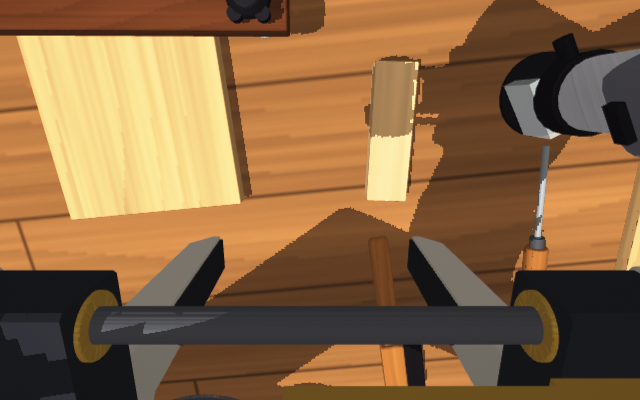

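The wrist picture shows packer C at about (390,130) and the board's near top corners at (72,219) and (241,203). The bar is at the top edge of the picture.

Request:
play_rows([
  [9.3,0,5,0,0,0,0],
  [9.3,0,10,0,0,0,0],
  [9.3,0,15,0,0,0,0],
  [9.3,0,19,0,0,0,0],
  [9.3,0,20,0,0,0,0],
  [9.3,0,20,0,0,0,0],
  [9.3,0,20,0,0,0,0],
  [9.3,0,20,0,0,0,0],
  [9.3,0,20,0,0,0,0],
  [9.3,0,20,0,0,0,0],
])

```text
time_s: 2.7
position: [0.4399, -0.0026, 0.2486]
ee_rot: [3.138, -0.157, -0.0]
force: [0.3, -0.3, 0.1]
gripper_width: 0.996
```

```bash
python3 - <<'E'
from h import *
d=grab('wrist','w2.png'); s=telemetry.state(); print(s['time_s'],s['position'],s['ee_rot'],s['force'],np.round(ray(d,320,200),3))
E
```

```text
2.75 [ 0.43984568 -0.0025508   0.24863233] [ 3.13765211e+00 -1.56356185e-01 -3.12741974e-06] [0.46718434 0.82652739 0.70575426] [[ 0.513 -0.009  0.414]
 [-0.271  0.015 -0.962]]
```

View pics/w2.png

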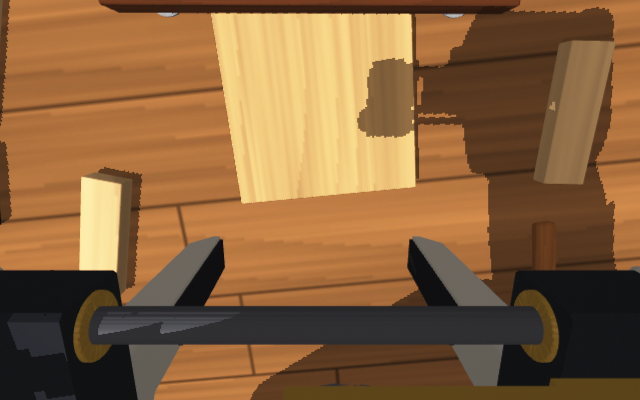

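Request:
play_rows([
  [9.3,-1,5,0,0,0,-3],
  [9.3,-1,10,0,0,0,-6],
  [9.3,-1,15,0,0,0,-10],
  [9.3,-1,18,0,0,0,-12],
  [9.3,-1,20,0,0,0,-12],
  [9.3,-1,20,0,0,0,-12],
  [9.3,-1,20,0,0,0,-12],
  [9.3,-1,20,0,0,0,-12],
  [9.3,-1,20,0,0,0,-12],
  [9.3,-1,20,0,0,0,-12],
])

```text
time_s: 4.0
position: [0.4299, 0.1973, 0.2487]
ee_rot: [-3.104, 0.484, -0.0]
force: [-0.0, -0.2, 0.8]
gripper_width: 1.001
```

```bash
python3 - <<'E'
from h import *
d=grab('wrist','w3.png'); s=telemetry.state(); print(s['time_s'],s['position'],s['ee_rot'],s['force'],np.round(ray(d,320,200),3))
E
```

```text
4.05 [0.42986313 0.19741017 0.24866389] [-3.10409472e+00  4.83770330e-01 -6.94518406e-05] [ 0.14921204  0.73210333 -0.01828546] [[ 0.5    0.176  0.414]
 [-0.262  0.071 -0.962]]
```

View pics/w3.png

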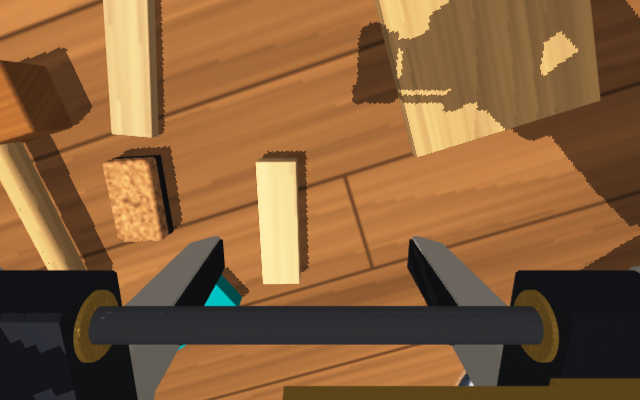

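In w2 the board's near corners are at (241,203) and (415,187), packer B is at (100,230), and packer C is at (575,110). In w3 packer A is at (132,70), packer B at (278,222), and the board's near corner at (415,157). I'll zoom in to pick the corners.

```bash
python3 - <<'E'
from h import *
def crop(f,x,y,w,h,k):
    return cv2.resize(load(f)['color'][y:y+h,x:x+w],(w*k,h*k),interpolation=cv2.INTER_CUBIC)
a=np.hstack([crop('w1.png',345,40,90,180,3)[:540],crop('w2.png',525,25,100,180,3)])
cv2.imwrite('pics/z1.png',a)
a=np.hstack([crop('w2.png',65,160,80,120,4),crop('w3.png',240,150,75,140,4)[:480]])
cv2.imwrite('pics/z2.png',a)
a=np.hstack([crop('w3.png',90,0,80,145,4)])
cv2.imwrite('pics/z3.png',a)
E
```

```text
(no output)
```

View pics/z1.png

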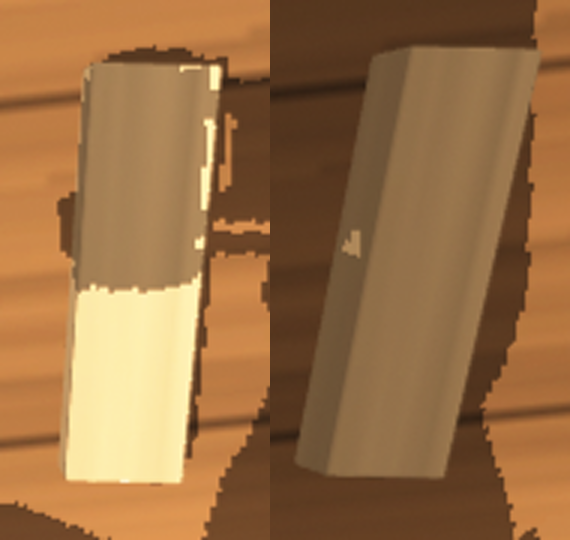

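View pics/z2.png

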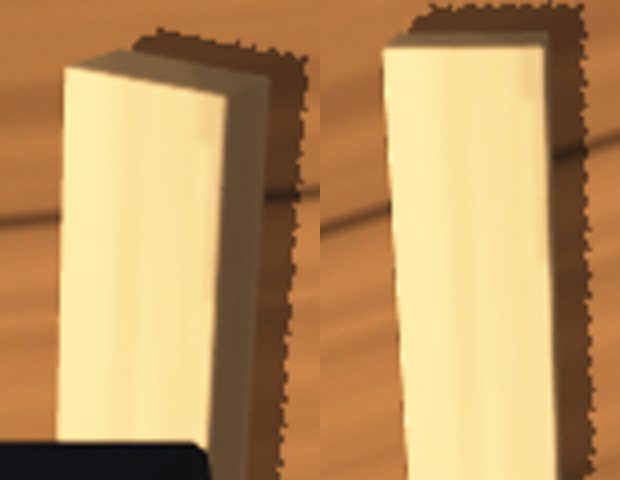

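View pics/z3.png

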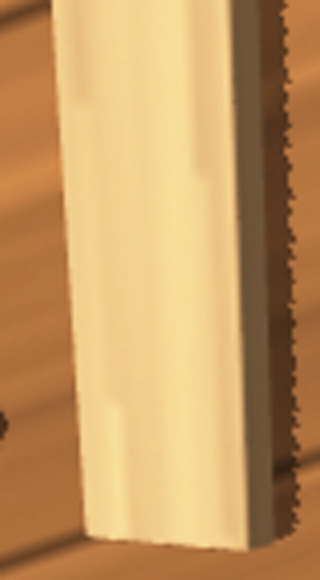

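```bash
cat >> h.py <<'E'
def thick(d,top,bot):
    b=onz(d,*bot,0); c,r=ray(d,*top)
    s=np.dot((b-c)[:2],r[:2])/np.dot(r[:2],r[:2]); q=c+s*r; return q.round(4), np.linalg.norm((q-b)[:2]).round(4)
E
python3 - <<'E'
from h import *
w1,w2,w3=[load(f'w{i}.png') for i in(1,2,3)]
P=lambda n,*a: print(n,tri(*a)[0].round(4),tri(*a)[1].round(4))
P('boardL12',w1,(72,219),w2,(241,203));P('boardL13',w1,(72,219),w3,(415,157));P('boardL23',w2,(241,203),w3,(415,157))
P('boardR12',w1,(241,203),w2,(415,187));P('boardR13',w1,(241,203),w3,(600,99))
P('C nl',w1,(368.2,199.5),w2,(545,183.3));P('C nr',w1,(406,201),w2,(582.7,184));P('C fr',w1,(419,62),w2,(615,41));P('C fl',w1,(374.5,61),w2,(572.3,40.3))
P('B fl',w2,(81.2,176.8),w3,(256,161.8));P('B fr',w2,(121.5,184.3),w3,(295.8,161.8))
print('C',thick(w2,(545,183.3),(533.7,180)),thick(w2,(572.3,40.3),(558.3,45)))
print('B',thick(w2,(81.2,176.8),(95,172.5)),thick(w2,(121.5,184.3),(132,179.2)))
print('A',thick(w3,(152,137.2),(157.5,135.5)))
E
```

```text
boardL12 [0.4065 0.0886 0.0178] 0.0002
boardL13 [0.4067 0.0888 0.0175] 0.0005
boardL23 [0.4067 0.0888 0.0172] 0.0004
boardR12 [ 0.4063 -0.1118  0.0191] 0.0005
boardR13 [ 0.4076 -0.1122  0.0205] 0.0013
C nl [ 0.3963 -0.2579  0.0204] 0.0005
C nr [ 0.3905 -0.3011  0.0196] 0.0005
C fr [ 0.5394 -0.3195  0.0187] 0.0006
C fl [ 0.5443 -0.2727  0.0234] 0.0
B fl [0.4568 0.2581 0.0267] 0.0004
B fr [0.4434 0.2167 0.0249] 0.0
C (array([ 0.3962, -0.2576,  0.021 ]), np.float64(0.0009)) (array([ 0.5444, -0.2738,  0.0218]), np.float64(0.0015))
B (array([0.4564, 0.2589, 0.0255]), np.float64(0.0003)) (array([0.4433, 0.2171, 0.0243]), np.float64(0.0005))
A (array([0.5166, 0.361 , 0.0146]), np.float64(0.0005))
```

Triangulation puts the board top at about 18–19 mm. Packer tops come out at about 26 mm for B, 21 mm for C and 15 mm for A. The thick packer B should therefore be the one that fits, so I'll try it first.

Request:
play_rows([
  [9.3,-4,3,0,0,0,0],
  [9.3,-7,6,-2,0,0,0],
  [9.3,-9.9,8,-5,0,0,0],
  [9.3,-9.9,8,-10,0,0,0],
  [9.3,-9.9,8,-15,0,0,0],
  [9.3,-9.9,8,-20,0,0,0],
  [9.3,-9.9,8,-23,0,0,0],
  [9.3,-9.9,8,-24.3,0,0,0],
  [9.3,-9.9,8,-24.3,0,0,0],
  [9.3,-9.9,8,-24.3,0,0,0],
])

```text
time_s: 5.3
position: [0.3315, 0.278, 0.0067]
ee_rot: [-3.103, 0.483, -0.002]
force: [-0.6, 0.0, -0.8]
gripper_width: 1.001
```

```bash
python3 - <<'E'
from h import *
d=grab('wrist','w4.png'); s=telemetry.state(); print(s['time_s'],s['position'],s['ee_rot'],s['force'])
t=load('top0.png');sc=load('scene0.png')
print(tri(t,(268,134),sc,(255,179)),tri(t,(374,146),sc,(284,239)),tri(t,(268,134),sc,(284,239)),tri(t,(374,146),sc,(255,179)))
E
```

```text
5.35 [0.33147547 0.27802194 0.00669861] [-3.10288717e+00  4.82947487e-01 -2.34268106e-03] [-0.1938938   0.27973051 -0.16730324]
(array([0.63912621, 0.09166946, 0.30497782]), np.float64(0.10446463602179179)) (array([ 0.5915118 , -0.1594712 , -0.23090649]), np.float64(0.16542194065090826)) (array([0.63639625, 0.13406715, 0.06882111]), np.float64(0.006765707786515434)) (array([ 0.60181539, -0.16988511,  0.07710444]), np.float64(0.002843237646937043))
```

View pics/w4.png

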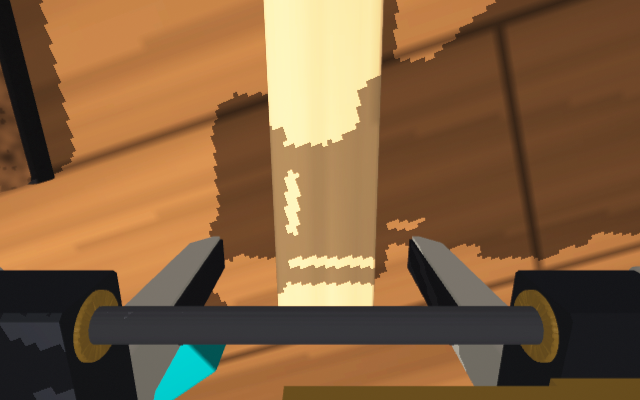

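The packer lies centred between the open fingers, at columns 278–375. Closing now.

Request:
play_rows([
  [0,0,0,-0.2,0,0,0],
  [0,0,0,-0.2,0,0,0],
  [0,0,0,-0.2,0,0,0],
  [0,0,0,-0.2,0,0,0],
  [0,0,0,-0.2,0,0,0],
  [0,0,0,-0.2,0,0,0],
  [0,0,0,-0.2,0,0,0],
  [0,0,0,-0.2,0,0,0],
  [0,0,0,-0.2,0,0,0],
  [0,0,0,-0.2,0,0,0],
], force=40)

```text
time_s: 6.6
position: [0.3308, 0.2776, 0.0036]
ee_rot: [3.104, -0.483, -0.0]
force: [0.1, 0.1, -0.8]
gripper_width: 0.483
```

Request:
play_rows([
  [0,0,0,4,0,0,0],
  [0,0,0,8,0,0,0],
  [0,3,-5,9,0,0,2],
  [0,5,-10,9,0,0,5],
  [0,7,-15,9,0,0,7],
  [0,9,-20,9,0,0,9],
  [0,11,-25,8,0,0,11.2],
  [0,12,-27.7,6,0,0,11.2],
  [0,12,-27.7,4.5,0,0,11.2],
  [0,12,-27.7,4.5,0,0,11.2],
])

```text
time_s: 7.85
position: [0.4498, 0.0011, 0.0477]
ee_rot: [-3.136, 0.178, 0.004]
force: [0.9, 0.6, -0.2]
gripper_width: 0.481
```

```bash
python3 - <<'E'
from h import *
d=grab('wrist','w5.png');grab('scene','s5.png'); s=telemetry.state(); print(s['time_s'],s['position'],s['ee_rot'],s['force'],s['gripper_width'])
a=cv2.resize(load('s5.png')['color'][140:310,210:410],None,fx=3.5,fy=3.5,interpolation=cv2.INTER_CUBIC)
cv2.imwrite('pics/s5z.png',a)
E
```

```text
7.95 [0.45058222 0.00143193 0.04885359] [-3.13658848e+00  1.76212963e-01  4.40687407e-04] [ 0.60772549 -0.03334359 -1.18057774] 0.48288553310479776
```

View pics/w5.png

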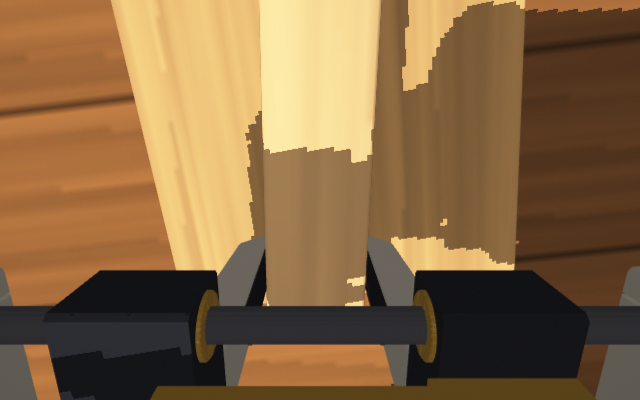

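View pics/s5z.png

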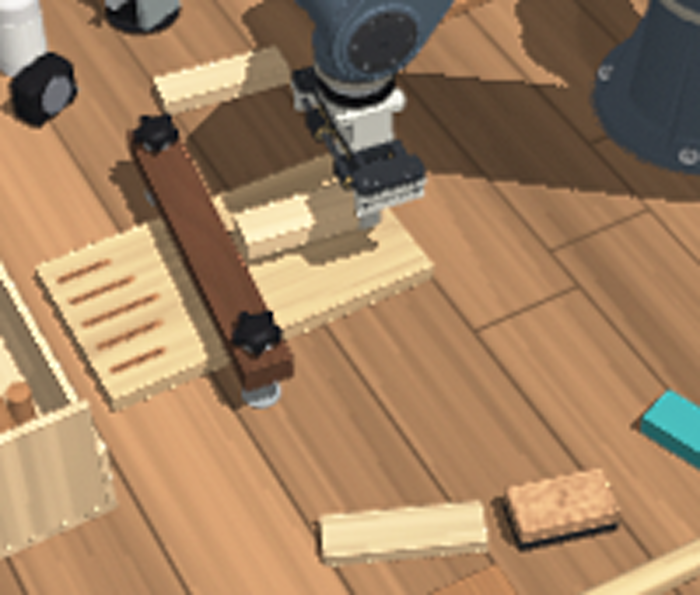

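Request:
play_rows([
  [0,0,0,-1,0,0,0],
  [0,0,0,-2,0,0,0],
  [0,0,0,-2.4,0,0,0],
  [0,0,0,-2.6,0,0,0],
  [0,0,0,-2.7,0,0,0],
  [0,0,0,-2.7,0,0,0],
  [0,0,0,-2.7,0,0,0],
  [0,0,0,-2.7,0,0,0],
  [0,0,0,-2.7,0,0,0],
  [0,0,0,-2.7,0,0,0],
])

```text
time_s: 9.2
position: [0.4513, 0.0008, 0.0233]
ee_rot: [-3.136, 0.179, -0.002]
force: [-11.0, 2.9, 38.3]
gripper_width: 0.482
```

The packer has touched the board, with 38 N upward. I'll ease off, open a little so it settles flat, then grip again.

Request:
play_rows([
  [0,0,0,0.2,0,0,0],
  [0,0,0,0.2,0,0,0],
  [5.5,0,0,0.2,0,0,0],
  [5.5,0,0,0.2,0,0,0],
  [5.5,0,0,0.2,0,0,0],
  [5.5,0,0,0.2,0,0,0],
  [0,0,0,0.2,0,0,0],
  [0,0,0,0.2,0,0,0],
  [0,0,0,0.2,0,0,0],
  [0,0,0,0.2,0,0,0],
], force=15)

```text
time_s: 10.45
position: [0.4509, 0.0006, 0.0236]
ee_rot: [3.137, -0.178, 0.0]
force: [0.4, -0.5, -0.0]
gripper_width: 0.483
```

```bash
python3 - <<'E'
from h import *
d=grab('wrist','w6.png');grab('scene','s6.png'); s=telemetry.state(); print(s['time_s'],s['position'],s['ee_rot'],s['force'],s['gripper_width'])
a=cv2.resize(load('s6.png')['color'][170:240,240:340],None,fx=7,fy=7,interpolation=cv2.INTER_CUBIC)
cv2.imwrite('pics/s6z.png',a)
E
```

```text
10.55 [0.45083209 0.0005969  0.02363243] [-3.13652157e+00  1.78073221e-01 -2.57728912e-05] [-1.29616315  0.47219196 -0.39833845] 0.48564379297681776
```

View pics/s6z.png

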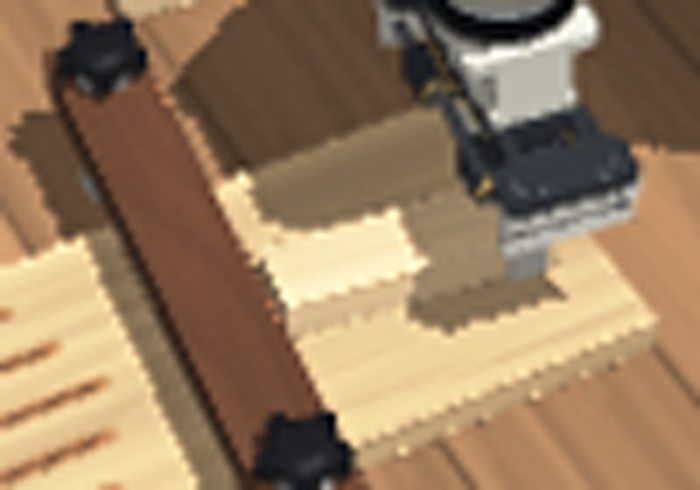

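The packer is flat on the board in front of the bar. I'll slide it forward gently with the 15 N grip, which would slip if it were blocked.

Request:
play_rows([
  [0,0.5,-0.06,0,0,0,0],
  [0,1.0,-0.11,0,0,0,0],
  [0,1.4,-0.16,0,0,0,0],
  [0,1.8,-0.2,0,0,0,0],
  [0,2.2,-0.25,0,0,0,0],
  [0,2.6,-0.3,0,0,0,0],
  [0,3.0,-0.34,0,0,0,0],
  [0,3.4,-0.38,0,0,0,0],
  [0,3.8,-0.43,0,0,0,0],
  [0,4.2,-0.48,0,0,0,0],
])

```text
time_s: 11.8
position: [0.4819, -0.0033, 0.0221]
ee_rot: [-3.136, 0.177, 0.04]
force: [-46.6, -0.2, 38.9]
gripper_width: 0.482
```

```bash
python3 - <<'E'
from h import *
d=grab('wrist','w7.png'); s=telemetry.state(); print(s['time_s'],s['position'],s['ee_rot'],s['force'],s['gripper_width'])
E
```

```text
11.85 [ 0.48252391 -0.00336272  0.02214876] [-3.13569656  0.1774433   0.03881793] [-45.21414156  -0.74833531  36.34362425] 0.4823340999238429
```

View pics/w7.png

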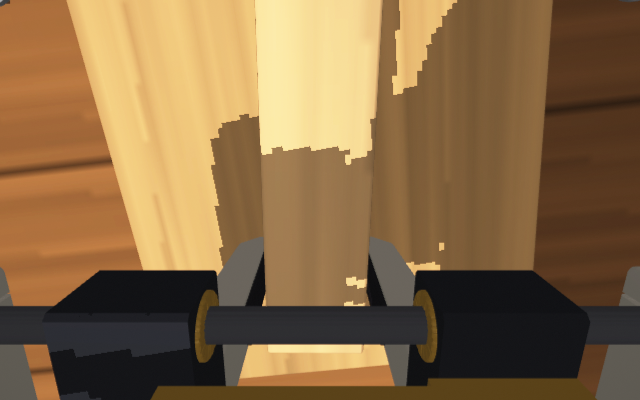

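It's blocked: about 46 N back and 38 N up. I'm backing off at once.

Request:
play_rows([
  [0,-1.2,0.14,0,0,0,0],
  [0,-2,0.23,0.1,0,0,0],
  [0,-2.5,0.28,0.2,0,0,0],
  [0,-2.5,0.28,0.2,0,0,0],
  [0,-2.5,0.28,0.2,0,0,0],
  [0,-2.5,0.28,0.2,0,0,0],
  [0,-2.5,0.28,0.2,0,0,0],
  [0,-2.5,0.28,0.2,0,0,0],
  [0,-2.5,0.28,0.2,0,0,0],
  [0,-2.5,0.28,0.2,0,0,0],
])

```text
time_s: 13.1
position: [0.4678, -0.0014, 0.0256]
ee_rot: [3.137, -0.178, -0.0]
force: [0.1, -0.3, -0.6]
gripper_width: 0.482
```

```bash
python3 - <<'E'
from h import *
d=grab('wrist','w8.png');grab('top','t8.png');grab('scene','s8.png'); s=telemetry.state(); print(s['time_s'],s['position'],s['ee_rot'],s['force'],s['gripper_width'])
a=cv2.resize(load('s8.png')['color'][170:240,240:340],None,fx=7,fy=7,interpolation=cv2.INTER_CUBIC)
cv2.imwrite('pics/s8z.png',a)
E
```

```text
13.25 [ 0.46783719 -0.00139259  0.02562914] [-3.13652434e+00  1.78042142e-01 -3.26098904e-05] [-0.3197356  -0.58909837 -0.53008761] 0.4842048917537221
```

View pics/s8z.png

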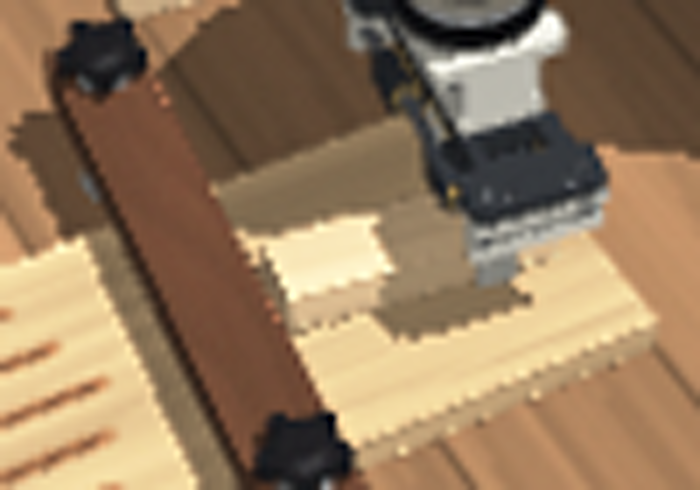

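View pics/w8.png

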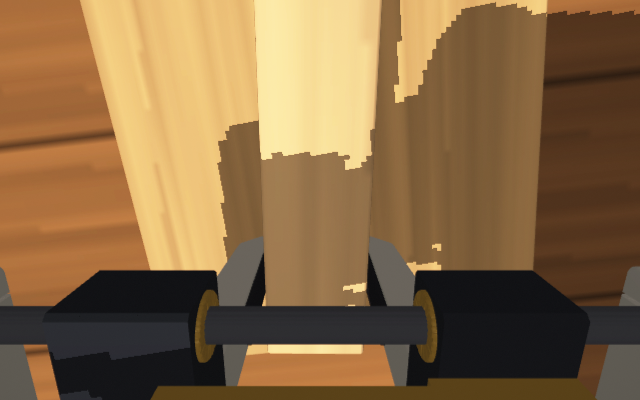

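View pics/t8.png

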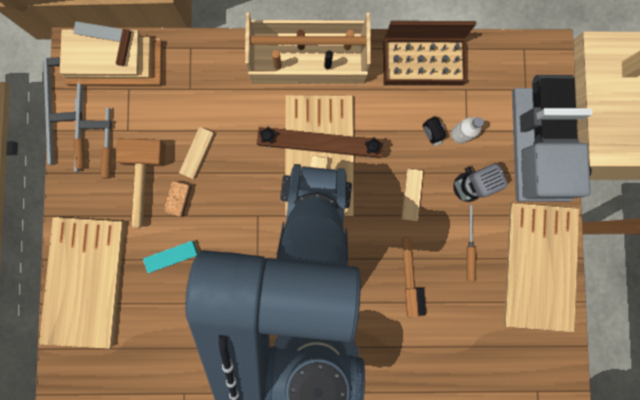

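```bash
python3 - <<'E'
from h import *
ims=[cv2.resize(load(f)['color'][260:390,230:400],None,fx=1.5,fy=2.5) for f in('w5.png','w6.png','w7.png')]
cv2.imwrite('pics/z4.png',np.hstack(ims))
w2,w3=load('w2.png'),load('w3.png')
def crop(f,x,y,w,h,k):
    return cv2.resize(load(f)['color'][y:y+h,x:x+w],(w*k,h*k),interpolation=cv2.INTER_CUBIC)
cv2.imwrite('pics/z5.png',np.hstack([crop('w2.png',150,170,130,110,3),crop('w3.png',320,150,120,110,3)]))
E
```

```text
(no output)
```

View pics/z4.png

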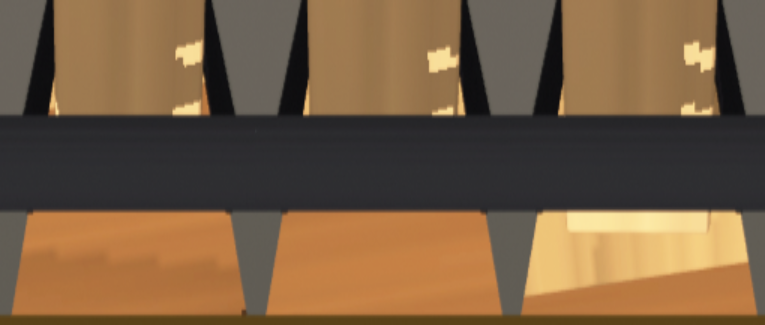

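View pics/z5.png

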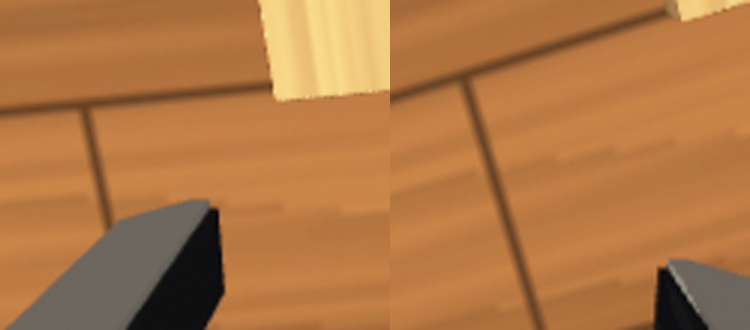

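```bash
python3 - <<'E'
from h import *
w2,w3,w7,w8=[load(f'w{i}.png') for i in(2,3,7,8)]
print('bench',tri(w2,(179,204.7),w3,(345,175.7)))
print('board',tri(w2,(241.7,203.3),w3,(417,157)),tri(w2,(241.7,203.3),w3,(416,157)))
for w in(w7,w8): print(onz(w,315,353,.046))
E
```

```text
bench (array([ 0.40619812,  0.16914182, -0.00247743]), np.float64(0.0007491315903988368))
board (array([0.40684182, 0.08731879, 0.02009343]), np.float64(6.014748141686181e-05)) (array([0.40645543, 0.08786175, 0.01788341]), np.float64(0.0004625645484247091))
[0.44077179 0.00266632 0.046     ]
[0.42414585 0.00483451 0.046     ]
```

The packer slipped in the grip and stopped with its far end at x ≈ 0.590, right at the bar's near edge. A bench seam triangulates to −2.5 mm, so the board's true thickness is about 22 mm. B is therefore the thick packer and too thick, and the middle one should fit. I'm returning B to the bench.

Request:
play_rows([
  [0,-1,0,0,0,0,0],
  [0,-1,0,4,0,0,0],
  [0,-1,0,8,0,0,0],
  [0,-3,5,8,0,0,-2],
  [0,-5,10,8,0,0,-4],
  [0,-7,15,8,0,0,-6],
  [0,-9,20,8,0,0,-9],
  [0,-11,25,8,0,0,-11],
  [0,-12,27.3,4,0,0,-11],
  [0,-12,27.3,1,0,0,-11],
], force=40)

```text
time_s: 14.5
position: [0.3463, 0.2725, 0.0346]
ee_rot: [-3.106, 0.474, 0.0]
force: [-0.1, -0.2, -0.9]
gripper_width: 0.481
```

Request:
play_rows([
  [0,0,0,-1,0,0,0],
  [0,0,0,-2,0,0,0],
  [0,0,0,-2.8,0,0,0],
  [0,0,0,-3.1,0,0,0],
  [0,0,0,-3.1,0,0,0],
  [0,0,0,-3.1,0,0,0],
  [9.3,0,0,-3.1,0,0,0],
  [9.3,0,0,-3.1,0,0,0],
  [9.3,0,0,-3.1,0,0,0],
  [9.3,0,0,-3.1,0,0,0],
])

```text
time_s: 15.75
position: [0.3478, 0.2716, 0.0047]
ee_rot: [-3.105, 0.478, -0.0]
force: [-0.5, -0.1, -0.2]
gripper_width: 0.862
```

```bash
python3 - <<'E'
from h import *
d=grab('wrist','w9.png');grab('scene','s9.png'); s=telemetry.state(); print(s['time_s'],s['position'],s['ee_rot'],s['force'],s['gripper_width'])
E
```

```text
15.85 [0.34783638 0.27160114 0.00463197] [-3.10501900e+00  4.77910672e-01  1.13337938e-05] [-1.12887159 -0.7039119  -0.0828859 ] 0.9471563328410278
```

View pics/s9.png

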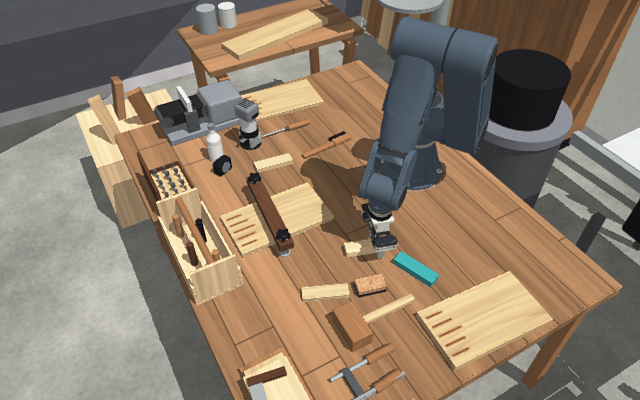

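Request:
play_rows([
  [9.3,0,0,6,0,0,0],
  [9.3,0,0,12,0,0,0],
  [9.3,1,-6,14,0,0,2],
  [9.3,2,-12,14,0,0,4],
  [9.3,3,-18,14,0,0,6],
  [9.3,4,-24,14,0,0,8],
  [9.3,5,-30,14,0,0,10],
  [9.3,5.5,-36,14,0,0,11.2],
  [9.3,6,-42,14,0,0,11.2],
  [9.3,6,-46,14,0,0,11.2],
])

```text
time_s: 17.1
position: [0.4077, -0.1909, 0.1447]
ee_rot: [3.136, -0.175, 0.001]
force: [0.2, -0.7, 0.1]
gripper_width: 1.0
```

```bash
python3 - <<'E'
from h import *
d=grab('wrist','w10.png');grab('top','t10.png'); s=telemetry.state(); print(s['time_s'],s['position'],s['ee_rot'],s['force'],s['gripper_width'])
w1=load('w1.png'); print('router base',onz(w1,540,95,.0))
E
```

```text
17.2 [ 0.4077964  -0.19144027  0.14459255] [ 3.13592946e+00 -1.77960002e-01  7.78590559e-04] [-0.61671933  0.27651068 -0.55364846] 1.002789555384524
router base [ 4.92427053e-01 -4.58005195e-01 -5.55111512e-17]
```

View pics/w10.png

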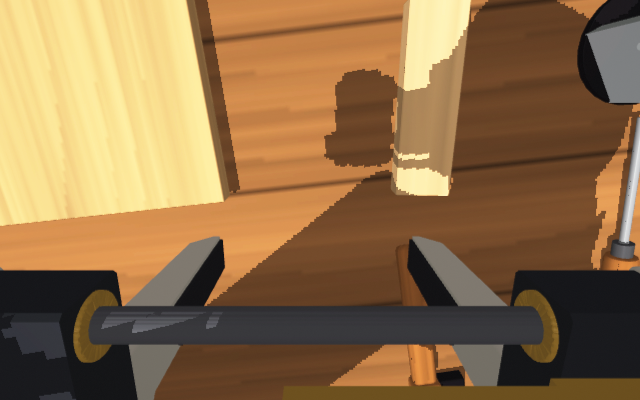

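View pics/t10.png

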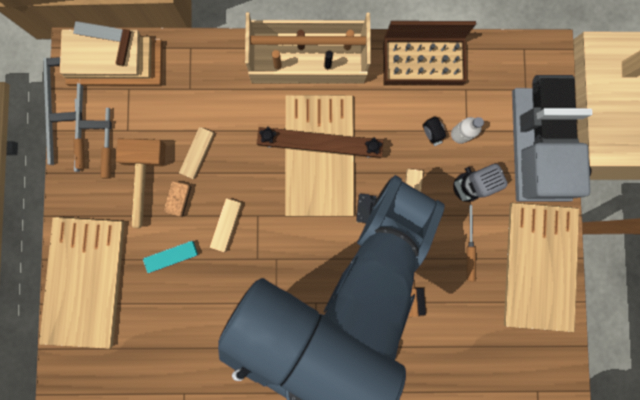

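The thick packer is back flat on the bench at about (227,225) in the top view. Packer C is at (428,100) in the wrist picture. I'll descend onto C next.

Request:
play_rows([
  [9.3,0.8,-4,0,0,0,0],
  [9.3,0.8,-8,0,0,0,0],
  [9.3,0.8,-9.1,-2,0,0,0],
  [9.3,0.8,-9.1,-7,0,0,0],
  [9.3,0.8,-9.1,-11,0,0,0],
  [9.3,0.8,-9.1,-13,0,0,0],
  [9.3,0.8,-9.1,-14,0,0,0],
  [9.3,0.8,-9.1,-14,0,0,0],
  [9.3,0.8,-9.1,-14,0,0,0],
  [9.3,0.8,-9.1,-14,0,0,0],
])

```text
time_s: 18.45
position: [0.4162, -0.2797, 0.0054]
ee_rot: [3.136, -0.173, 0.002]
force: [-0.1, -0.3, -0.2]
gripper_width: 1.001
```

Request:
play_rows([
  [0,0,0,0,0,0,0],
  [0,0,0,0,0,0,0],
  [0,0,0,0,0,0,0],
  [0,0,0,0,0,0,0],
  [0,0,0,0,0,0,0],
  [0,0,0,0,0,0,0],
  [0,0,0,0,0,0,0],
  [0,0,0,1,0,0,0],
  [0,0,0,4,0,0,0],
  [0,0,0,8,0,0,0],
], force=40)

```text
time_s: 19.7
position: [0.4154, -0.279, 0.0855]
ee_rot: [-3.136, 0.173, 0.002]
force: [-0.2, -0.0, -1.0]
gripper_width: 0.482
```

```bash
python3 - <<'E'
from h import *
d=grab('wrist','w11.png');grab('scene','s11.png'); s=telemetry.state(); print(s['time_s'],s['position'],s['ee_rot'],s['force'],s['gripper_width'])
E
```

```text
19.8 [ 0.41744469 -0.28067455  0.08852736] [ 3.13316405 -0.17231582  0.00800405] [ 0.65415868 -0.08274568 -1.1566528 ] 0.4801070335418796
```

View pics/w11.png

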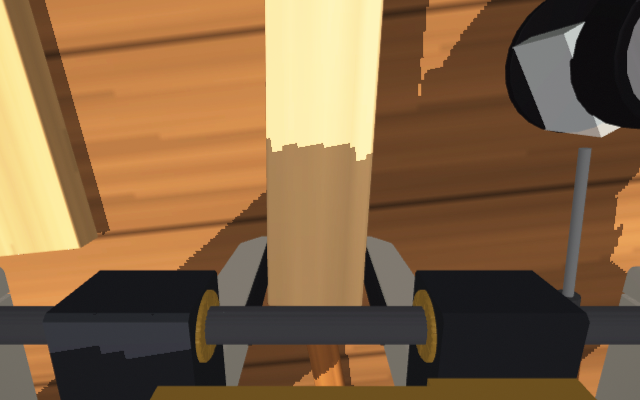

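View pics/s11.png

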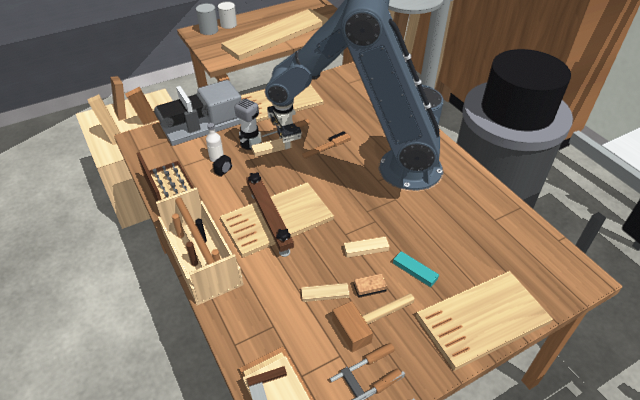

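Packer C is gripped and the rest of the scene is undisturbed. I'm carrying it to the front of the bar.

Request:
play_rows([
  [0,0,4,0,0,0,0],
  [0,1,9,0,0,0,0],
  [0,2,14,0,0,0,0],
  [0,2.5,19,0,0,0,0],
  [0,3,24,-1,0,0,0],
  [0,3.3,27.5,-2,0,0,0],
  [0,3.3,28,-4,0,0,0],
  [0,3.3,28,-5,0,0,0],
  [0,3.3,28,-5.3,0,0,0],
  [0,3.3,28,-5.3,0,0,0],
])

```text
time_s: 21.05
position: [0.4489, 0.0001, 0.0318]
ee_rot: [3.137, -0.174, 0.0]
force: [0.7, 0.6, -0.8]
gripper_width: 0.483
```

```bash
python3 - <<'E'
from h import *
s=telemetry.state(); print(s['time_s'],s['position'],s['ee_rot'],s['force'],s['gripper_width'])
E
```

```text
21.05 [4.48916975e-01 9.96527575e-05 3.17698159e-02] [ 3.13676097e+00 -1.73922836e-01  5.78767718e-05] [ 0.74639871  0.55092466 -0.83912228] 0.4830226474909259
```

Request:
play_rows([
  [0,0,0,-0.1,0,0,0],
  [0,0,0,-0.2,0,0,0],
  [0,0,0,-0.3,0,0,0],
  [0,0,0,-0.35,0,0,0],
  [0,0,0,-0.4,0,0,0],
  [0,0,0,-0.45,0,0,0],
  [0,0,0,-0.5,0,0,0],
  [0,0,0,-0.5,0,0,0],
  [0,0,0,-0.5,0,0,0],
  [0,0,0,-0.5,0,0,0],
])

```text
time_s: 22.3
position: [0.4489, 0.0006, 0.0267]
ee_rot: [3.137, -0.172, 0.0]
force: [-1.0, -0.7, 0.1]
gripper_width: 0.481
```

Request:
play_rows([
  [0,0,0,-0.05,0,0,0],
  [0,0,0,-0.1,0,0,0],
  [0,0,0,-0.15,0,0,0],
  [0,0,0,-0.2,0,0,0],
  [0,0,0,-0.2,0,0,0],
  [0,0,0,-0.2,0,0,0],
  [0,0,0,-0.2,0,0,0],
  [0,0,0,-0.2,0,0,0],
  [0,0,0,-0.2,0,0,0],
  [0,0,0,-0.2,0,0,0],
])

```text
time_s: 23.55
position: [0.4489, 0.0006, 0.0265]
ee_rot: [3.137, -0.172, 0.001]
force: [-11.2, 0.7, 39.6]
gripper_width: 0.48
```

Contact comes at TCP 26.5 mm, which puts the packer's underside at 21.9 mm. The board is therefore 22 mm thick and this middle packer should have 1.5 mm to spare. I'll ease off, let it lie flat, grip it lightly and slide it in.

Request:
play_rows([
  [0,0,0,0.3,0,0,0],
  [0,0,0,0.3,0,0,0],
  [5.5,0,0,0.3,0,0,0],
  [5.5,0,0,0.3,0,0,0],
  [5.5,0,0,0.3,0,0,0],
  [5.5,0,0,0.3,0,0,0],
  [0,0,0,0.3,0,0,0],
  [0,0,0,0.3,0,0,0],
  [0,0,0,0.3,0,0,0],
  [0,0,0,0.3,0,0,0],
], force=8)

```text
time_s: 24.8
position: [0.4488, 0.0006, 0.0276]
ee_rot: [-3.137, 0.172, -0.0]
force: [0.3, 0.3, -0.0]
gripper_width: 0.485
```

Request:
play_rows([
  [0,0.3,-0.03,0,0,0,0],
  [0,0.6,-0.07,0,0,0,0],
  [0,0.9,-0.1,0,0,0,0],
  [0,1.2,-0.14,0,0,0,0],
  [0,1.5,-0.17,0,0,0,0],
  [0,1.8,-0.2,0,0,0,0],
  [0,2.1,-0.24,0,0,0,0],
  [0,2.4,-0.27,0,0,0,0],
  [0,2.7,-0.31,0,0,0,0],
  [0,3.0,-0.34,0,0,0,0],
])

```text
time_s: 26.05
position: [0.479, -0.0028, 0.0276]
ee_rot: [3.137, -0.173, -0.0]
force: [-0.4, -0.5, 0.2]
gripper_width: 0.485
```

```bash
python3 - <<'E'
from h import *
d=grab('wrist','w12.png');grab('scene','s12.png'); s=telemetry.state(); print(s['time_s'],s['position'],s['ee_rot'],s['force'],s['gripper_width'])
a=cv2.resize(load('s12.png')['color'][170:240,240:340],None,fx=7,fy=7,interpolation=cv2.INTER_CUBIC)
cv2.imwrite('pics/s12z.png',a)
E
```

```text
26.15 [ 0.47922276 -0.00284919  0.02763908] [ 3.13683485e+00 -1.72605385e-01  6.65133494e-04] [ 0.81949339 -0.67737096 -0.98753009] 0.48274207776734124
```

View pics/w12.png

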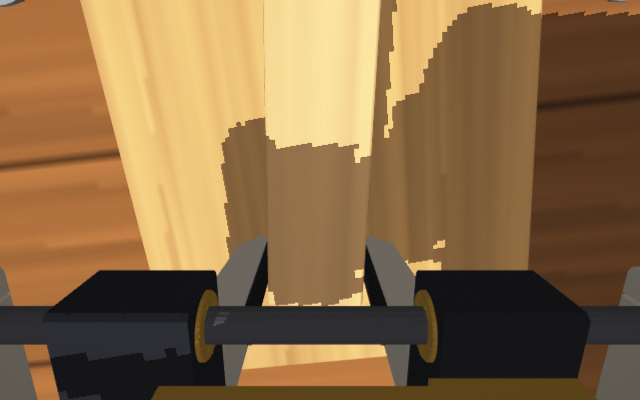

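View pics/s12z.png

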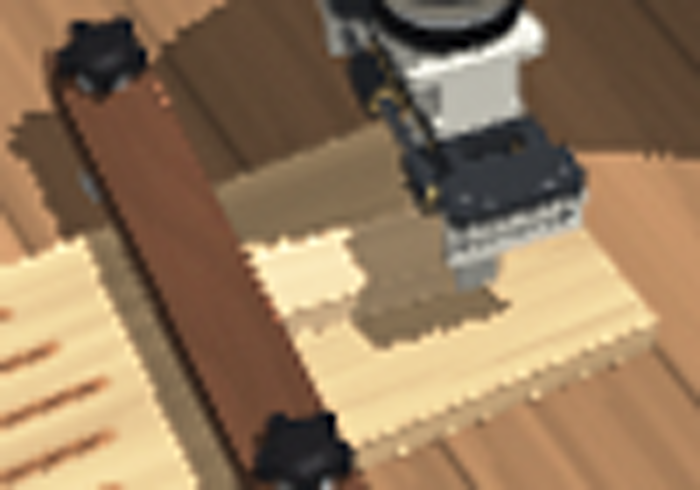

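No resistance, with the far end already past the bar's near edge. I'll keep sliding.

Request:
play_rows([
  [0,0.4,-0.05,0,0,0,0],
  [0,0.8,-0.09,0,0,0,0],
  [0,1.2,-0.14,0,0,0,0],
  [0,1.6,-0.18,0,0,0,0],
  [0,2.0,-0.23,0,0,0,0],
  [0,2.4,-0.27,0,0,0,0],
  [0,2.8,-0.32,0,0,0,0],
  [0,3.2,-0.36,0,0,0,0],
  [0,3.7,-0.42,0,0,0,0],
  [0,4.2,-0.48,0,0,0,0],
])

```text
time_s: 27.4
position: [0.5212, -0.0076, 0.0277]
ee_rot: [-3.137, 0.173, -0.0]
force: [-1.2, -0.1, 1.5]
gripper_width: 0.484
```

Request:
play_rows([
  [0,0.4,-0.05,0,0,0,0],
  [0,0.8,-0.09,0,0,0,0],
  [0,1.2,-0.14,0,0,0,0],
  [0,1.6,-0.18,0,0,0,0],
  [0,2.0,-0.23,0,0,0,0],
  [0,2.4,-0.27,0,0,0,0],
  [0,2.8,-0.32,0,0,0,0],
  [0,3.2,-0.36,0,0,0,0],
  [0,3.7,-0.42,0,0,0,0],
  [0,4.2,-0.48,0,0,0,0],
])

```text
time_s: 28.65
position: [0.5632, -0.0124, 0.0277]
ee_rot: [-3.137, 0.173, -0.0]
force: [-1.2, -0.5, 1.6]
gripper_width: 0.489
```

```bash
python3 - <<'E'
from h import *
d=grab('wrist','w13.png');grab('scene','s13.png'); s=telemetry.state(); print(s['time_s'],s['position'],s['ee_rot'],s['force'],s['gripper_width'])
a=cv2.resize(load('s13.png')['color'][170:240,240:340],None,fx=7,fy=7,interpolation=cv2.INTER_CUBIC)
cv2.imwrite('pics/s13z.png',a)
E
```

```text
28.75 [ 0.56355314 -0.01252061  0.02762467] [ 3.13683314e+00 -1.72782887e-01  1.39065805e-03] [ 0.56080643 -0.49198059  1.38177613] 0.4848737596370089
```

View pics/s13z.png

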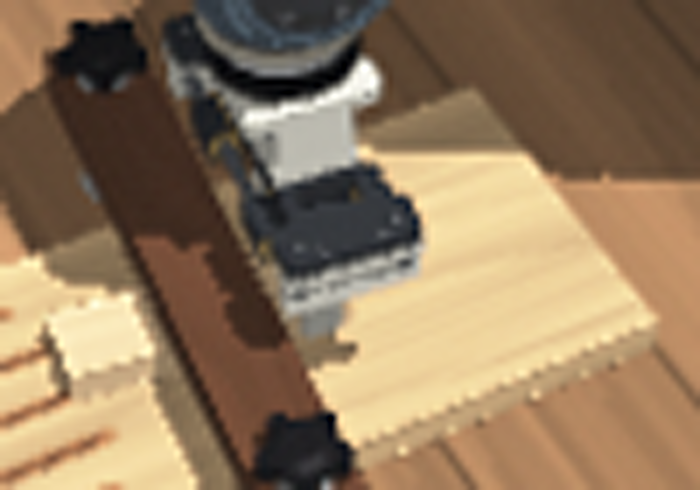

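View pics/w13.png

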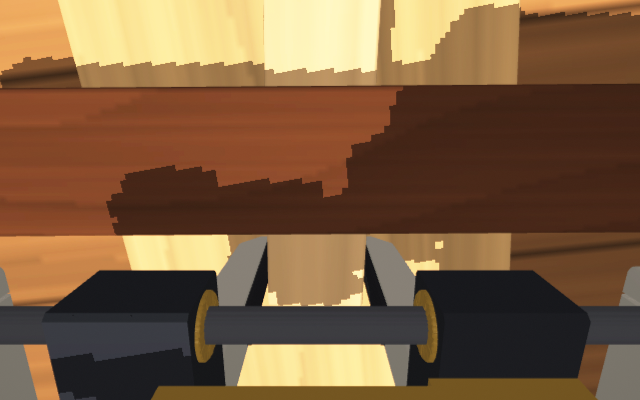

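It went right through with under 2 N and now shows on both sides of the bar. Releasing and retreating.

Request:
play_rows([
  [6.5,0,0,0,0,0,0],
  [7,0,0,0,0,0,0],
  [8,0,0,0,0,0,0],
  [8,0,0,0,0,0,0],
  [8,0,0,2,0,0,0],
  [8,0,0,6,0,0,0],
  [8,-2,0,11,0,0,0],
  [8,-7,0,16,0,0,0],
  [8,-12,0,18,0,0,0],
  [8,-17,0,18,0,0,0],
])

```text
time_s: 30.0
position: [0.3919, -0.0124, 0.2091]
ee_rot: [3.137, -0.172, 0.005]
force: [0.2, 0.4, 0.8]
gripper_width: 0.86
```

Request:
play_rows([
  [8,0,-5,2,0,0,0],
  [8,0,-10,2,0,0,0],
  [8,0,-15,2,0,0,0],
  [8,0,-20,2,0,0,0],
  [8,0,-20,2,0,0,0],
  [8,0,-20,2,0,0,0],
  [8,0,-20,2,0,0,0],
  [8,0,-20,2,0,0,0],
  [8,0,-20,2,0,0,0],
  [8,0,-20,2,0,0,0],
])

```text
time_s: 31.25
position: [0.3929, -0.2122, 0.2277]
ee_rot: [3.137, -0.172, 0.0]
force: [-0.5, -0.1, -0.3]
gripper_width: 0.86
```

```bash
python3 - <<'E'
from h import *
grab('top','t14.png');grab('scene','s14.png'); s=telemetry.state(); print(s['time_s'],s['position'],s['force'])
a=cv2.resize(load('s14.png')['color'][140:310,210:410],None,fx=3.5,fy=3.5,interpolation=cv2.INTER_CUBIC)
b=cv2.resize(load('t14.png')['color'][80:270,150:390],None,fx=3.2,fy=3.1,interpolation=cv2.INTER_CUBIC)
cv2.imwrite('pics/s14z.png',a);cv2.imwrite('pics/t14z.png',b)
E
```

```text
31.35 [ 0.39284769 -0.21231641  0.22764078] [ 0.14910672  0.14382057 -0.34824092]
```

View pics/s14z.png

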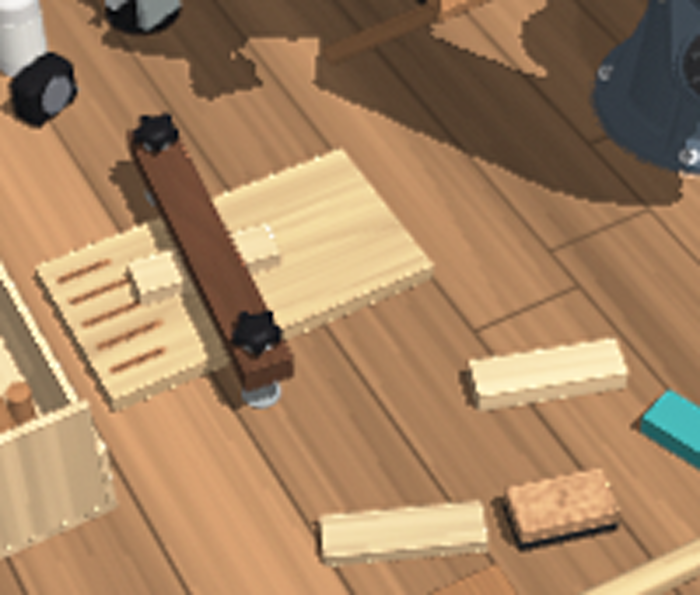

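View pics/t14z.png

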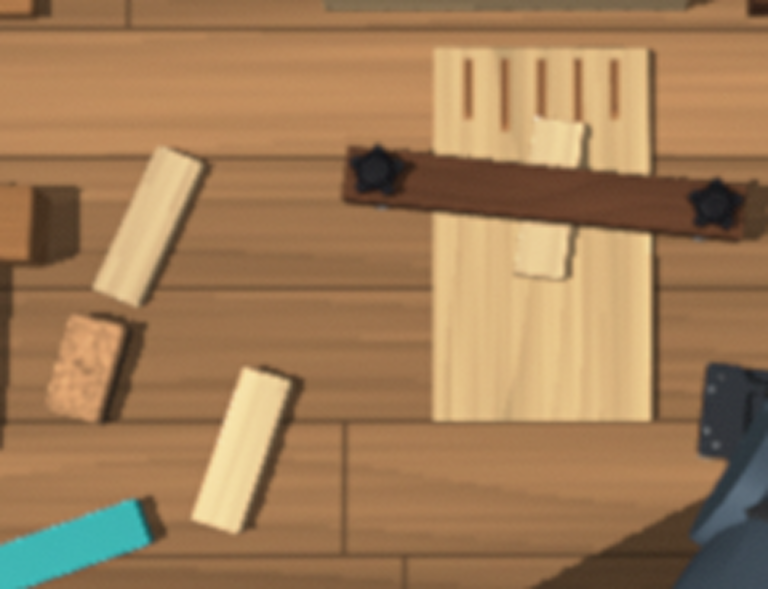

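```bash
python3 - <<'E'
from h import *
t=load('t14.png')
# packer ends in crop: far-end mid (560,118)/(3.2,3.1), near-end mid (541,279)
f=onz(t,150+560/3.2,80+118/3.1,.044);n=onz(t,150+541/3.2,80+279/3.1,.044)
k1=onz(t,150+377/3.2,80+170/3.1,.104);k2=onz(t,150+716/3.2,80+204/3.1,.104)
m=(k1+k2)/2;y=(k1-k2)[:2];y/=np.linalg.norm(y);x=np.array([y[1],-y[0]])
c=((f+n)/2-m)[:2];d=(f-n)[:2]
print('centre in bar frame',c@x,c@y,'angle',np.arctan2(d@y,d@x),'len',np.linalg.norm(d))
print(ticket.close_job())
E
```

```text
centre in bar frame 0.001293124427052866 -0.005278319727798603 angle -0.012226649721984428 len 0.15430200117418286
the job is handed in; nothing more can be done
None
```

The middle packer (22 mm) is in the gap, lying on the board and showing on both sides of the bar. The job is handed in, after about 31 s of robot time.

- **Thick packer (26 mm):** I tried this one first because my first camera reading put the board at about 18 mm. That was wrong. It stopped at the bar's edge with about 46 N on the tool (limit 60 N), which is more than I meant. I backed off at once and laid it flat on the bench near where it started.
- **Board thickness:** A bench seam showed the camera heights were about 2.5 mm too low. Lowering the middle packer onto the board then gave about 21.9 mm, so 22 mm.
- **Middle packer:** It slid in on the board with less than about 2 N.
- **Thin packer:** Its place in the order rests on camera heights alone (about 15 mm for thin, 21 mm for middle, 25 mm for thick). I did not touch it, and it is flat on the bench.

**Last checks:** In the top picture the packer's centre is about 1 mm across and 5 mm along the bar from the bar's middle. It is square to the bar within about 0.01 rad. I saw no shift of the other things in the last pictures, and the arm is clear. I did not measure the seated packer's top height in the pictures; that rests on the contact height and the free slide.

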